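# Put the tape rolls away in the lidded tin

## Task

Lift the lid off the round tin by its knob and set it down gently, knob up and wholly on the round cardboard disc. Then put the two tape rolls away over the post inside the tin: the tall, broad roll first, flat on the tin's floor, and then the smaller, flat roll on top of it, pushed fully down. Leave the bangle, glue bottle, cup and brush where they are.

Things in the scene. Friction and masses are not known exactly. Their poses are not given: they have to be found in the camera images.
- tin: round open steel tin, fixed, outside diameter 156 mm, wall 3 mm, rim 60 mm above the table. A fixed wooden post stands at its centre: diameter 21 mm, top 48 mm above the table (44 mm above the inner floor), the last 6 mm tapered to 12 mm. The lid covers it at the start. Origin: centre of the underside, on the table; z up
- tin_floor (a point): centre of the tin's inner floor, on the post's axis, 4 mm above the table (floor thickness 4 mm); z up
- lid: loose aluminium lid, about 250 g: disc of diameter 162 mm, 6 mm thick, under it a plug of diameter 142 mm, 8 mm deep, that sits in the tin's mouth with 4 mm clearance, on top a round wooden knob. At the start it lies on the tin's rim, the plug's underside 52 mm above the table. Origin: centre of the plug's underside, on which it stands flat; z up through the knob
- knob (a point): centre of the lid's knob head, 34 mm above the lid's origin. The head is an upright cylinder of diameter 28 mm and 21 mm tall (23 to 44 mm above the lid's origin), on a neck of diameter 18 mm and 9 mm tall; the top of the lid's disc is 14 mm above the lid's origin
- disc: round disc of brown cardboard lying on the table, fixed, diameter 220 mm, 4 mm thick, the place for the lid. Origin: centre of its underside, on the table; z up
- tall_roll: the tall, broad roll of beige paper tape, lying flat on the table: outside diameter 68 mm, hole 27 mm, height 26 mm, 70 g nominal. Origin: centre of its underside; z up along the hole
- flat_roll: the smaller, flat roll of beige paper tape, lying flat on the table: outside diameter 58 mm, hole 27 mm, height 16 mm, 35 g nominal. Origin: centre of its underside; z up along the hole
- bangle: bystander: thin dark wooden bangle lying flat between the rolls, outside diameter 62 mm, hole 50 mm, height 10 mm. Origin: centre of its underside
- glue: bystander: white glue bottle with a blue cap, standing at the far side, diameter 48 mm, height 110 mm. Origin: centre of its underside
- cup: bystander: red cup standing at the far side, mouth diameter 76 mm, height 90 mm. Origin: centre of its underside
- brush: bystander: brush 180 mm long lying at the robot's right. Origin: under the middle of its length, on the table; x along it
Not all that is in view belongs to the job. What is shaped like the tall_roll but orange or red is not meant.

How it is judged (in metres and radians):
On the way, in this order (a step that is already met when the one before it is completed fails the run):
1. the lid is lifted clear of the tin in the fingers (z of lid in the frame of tin above 0.07 m and contact force between the fingers and lid above 0.5 N), for 0.1 s.
2. the lid lies released, knob up, on the cardboard disc (horizontal distance between lid and disc below 0.04 m and z of lid in the frame of disc between 0 and 0.009 m and angle between lid's own z axis and vertical below 0.08 rad and contact force between the fingers and lid below 0.1 N and linear speed of lid below 0.03 m/s), for 0.2 s.
3. the tall roll is over the post, flat on the tin's floor, released (horizontal distance between tall_roll and tin_floor below 0.007 m and z of tall_roll in the frame of tin_floor between -0.004 and 0.005 m and angle between tall_roll's own z axis and vertical below 0.1 rad and contact force between the fingers and tall_roll below 0.1 N and linear speed of tall_roll below 0.03 m/s), for 0.2 s.
4. the flat roll is over the post, down on the tall roll, released (all of step 3 and horizontal distance between flat_roll and tin_floor below 0.007 m and z of flat_roll in the frame of tin_floor between 0.022 and 0.031 m and angle between flat_roll's own z axis and vertical below 0.1 rad and contact force between the fingers and flat_roll below 0.1 N and linear speed of flat_roll below 0.03 m/s), for 0.2 s.
At the end, for the whole second after the job is handed in: Lid at rest on the cardboard disc, knob up, its centre within 40 mm of the disc's; over the post, the tall roll on the tin's floor and the flat roll on it, each centred within 7 mm, within 5 mm of fully down and level within 0.1 rad; all released and at rest (all of step 2 and all of step 4); the robot touches nothing.
It fails at once if the lid is dropped (falls out of the fingers faster than 0.7 m/s, some 25 mm of fall) (linear speed of lid above 0.7 m/s and contact force between the fingers and lid below 0.1 N).
It fails at once if the bangle is moved by more than 40 mm (distance of bangle from where it was at the start of the episode above 0.04 m).
It fails at once if the glue bottle is moved by more than 40 mm (distance of glue from where it was at the start of the episode above 0.04 m).
It fails at once if the red cup is moved by more than 40 mm (distance of cup from where it was at the start of the episode above 0.04 m).
It fails at once if the brush is moved by more than 40 mm (distance of brush from where it was at the start of the episode above 0.04 m).
It also fails if it takes over 72 s, if anything falls off the work surface, if the arm or the gripper's body presses on something with over 40 N, if the wrist force passes 120 N, or if a joint passes its speed limit or range.

## Robot

A 6-joint arm with a two-finger parallel gripper is mounted at the origin on the work surface. World frame = base frame: x ahead of the robot, y to its left, z up, the work surface at z = 0. Lengths are in mm, angles in degrees, forces in N, time in s.
With the tool pointing down it reaches from about 325 to 900 mm from the base axis. Payload 6.1 kg.
Tool frame: the origin (TCP) lies midway between the tips of the shut fingers; the grasp point (between the pads) lies 19 mm behind it; z points along the fingers, y is the line along which they close (so a half turn about z gives the same grasp; the last joint's range is limited). The gripper opens to 85 mm and grips with 20 to 120 N. Pads are 22 mm wide; open, the fingers measure 114 mm over their backs; the gripper's body (76 mm by 85 mm) begins 54 mm behind the grasp point. The pads swing forward as they close: fully open they stand 13 mm farther back than shut.
Start: joints at [-78.272, 12.628, 87.462, -0, 79.91, -7.225], TCP at [202.993, -591.109, 231.3] pointing down, gripper open.
Joint ranges: [-170.65, 170.65], [-52.31, 119.04], [5.05, 147.46], [-71.25, 251.25], [11.57, 151.72], [-153.62, 153.62]. Speed limits (degrees/s): [147.25, 147.25, 172.46, 180, 180, 180].

## Interface

Orientations are given as a 3x3 rotation matrix whose columns are the frame's x, y, z axes.
In Python, from cell import arm gives the robot as it stands.
- The arm moves only by the tool move_arm, never from a script. Its argument "steps" is a list of rows, each an object of numbers: "dx", "dy", "dz": the shift along the tool's x, y, z each as a share of 0.5 m, from -1 to 1; "ax", "ay", "az": the turn, a rotation vector about the tool's x, y, z each as a share of 360 degrees, from -1 to 1; "jaw": the finger opening in mm, from 0 to 85.4. A call has 1 to 12 rows; each row shifts and turns the commanded pose from where the row before left it, along the tool's axes as they then stand; what a row does not reach is not made up. A row lasts 1/10 s, in which the tool goes at most 50 mm and 8.59 degrees, less where a joint would pass 70% of its speed; a pose out of reach is approached as far as the arm can. A call with a number of a shift or a turn outside -1 to 1 is refused whole. A call with a gripper value outside its range is refused whole. The fingers move at their own pace and stop on an object; the grip force is fixed at half the most. Time passes only in rows, so rows that do not move let the fingers close. It gives the time, the measured TCP pose, the force, the opening and the grip force at its end, in the units of the state.
- arm.observe(): the state, without advancing time (a new reading comes with each control period).
- arm.capture(name): name is "side" or "top" or "wrist"; returns a dict with "color" (480x640x3 uint8, red, green, blue), "camera_matrix" (3x3 intrinsics, pixels), "camera_from_world" (4x4, takes a point from world to camera coordinates); the wrist camera has in their place "T_tool_cam" (4x4, takes a point from camera to tool coordinates, whose origin is the TCP and whose axes are the flange's). Camera axes: x right, y up, looking along -z (the intrinsics and any distortion apply to the point x, -y, -z); pixel columns grow to the right and rows downward; lengths in mm; the calibration is good to about 2 mm. A picture is of the moment at which its call begins: read the wrist's pose just before it. There is no depth.
- arm.job_done(): hands the job in; it is judged then, once.
The state is a dict: "time_s": time; "joint_pos": joint angles; "joint_velocities": joint speeds; "joint_torque": joint torques, N m; "tool_pos": TCP position; "eef_rot": TCP orientation; "force": force on the tool from outside, world axes, zero at the start; "torque": the same for the moment, N m; "width": finger opening in mm; "gripper_force": force on a finger pad.
Only numpy, scipy, OpenCV 4.12 (cv2) and the standard library are available. Lean on these libraries where they do the work, as an engineer would, in place of code of your own. Each camera call takes 0.05 s, during which the arm holds its last target. There are 200 camera calls.

## Working session

There is one attempt and no reset: what is moved stays moved. The work goes in short steps, Python scripts to look and compute and a tool call to move; the robot and the scene stay as the last step left them, time stands still between calls to the robot, and variables do not carry over. Pictures are saved under pics/ and viewed, at most 10 in all, crops included, and the job is handed in when it is done.

Besides the shell and the picture viewer there is one more tool, called as name(argument=value, ...) on one line, values as JSON. move_arm: Moves the arm, as the interface text tells. Its arguments: {"type":"object","properties":{"steps":{"type":"array"}},"required":["steps"]}

```bash
ls; mkdir -p pics
python3 - <<'E'
from cell import arm
import cv2,numpy as np
s=arm.observe();print({k:np.round(v,3).tolist() for k,v in s.items()})
for n in("top","side"):
    c=arm.capture(n);cv2.imwrite(f"pics/{n}0.png",c["color"][:,:,::-1]);print(n,np.round(c["camera_matrix"],2).tolist(),np.round(c["camera_from_world"],4).tolist(),c.keys())
E
```

```text
pics
{'time_s': 0.0, 'joint_pos': [-78.271, 12.677, 87.527, 0.001, 79.911, -7.225], 'joint_velocities': [0.021, -0.031, 0.041, -0.016, 0.041, -0.061], 'joint_torque': [-0.001, -49.69, -38.939, -0.0, 0.011, -0.0], 'tool_pos': [202.876, -590.501, 230.17], 'eef_rot': [[0.946, 0.325, -0.0], [0.325, -0.946, 0.002], [0.0, -0.002, -1.0]], 'force': [0.202, -1.276, 0.431], 'torque': [-0.018, 0.02, 0.01], 'gripper_force': 0.0, 'width': 85.526}
top [[443.75, 0.0, 319.05], [0.0, 443.75, 226.63], [0.0, 0.0, 1.0]] [[0.0181, -0.9996, -0.0203, -91.4119], [0.9881, 0.0148, 0.1529, -578.1293], [-0.1526, -0.0228, 0.988, -1146.4337], [0.0, 0.0, 0.0, 1.0]] dict_keys(['color', 'camera_matrix', 'camera_from_world'])
side [[518.05, 0.0, 324.22], [0.0, 518.05, 238.89], [0.0, 0.0, 1.0]] [[-0.9869, -0.1606, -0.0165, 538.2553], [0.0674, -0.5025, 0.862, -143.7439], [-0.1467, 0.8496, 0.5067, -1149.2383], [0.0, 0.0, 0.0, 1.0]] dict_keys(['color', 'camera_matrix', 'camera_from_world'])
```

View pics/top0.png

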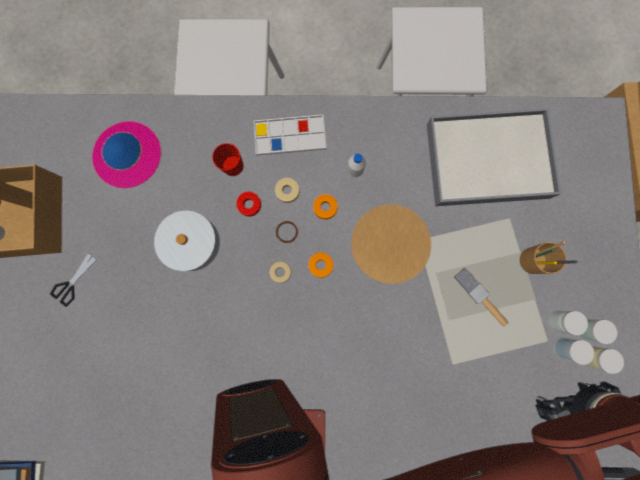

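View pics/side0.png

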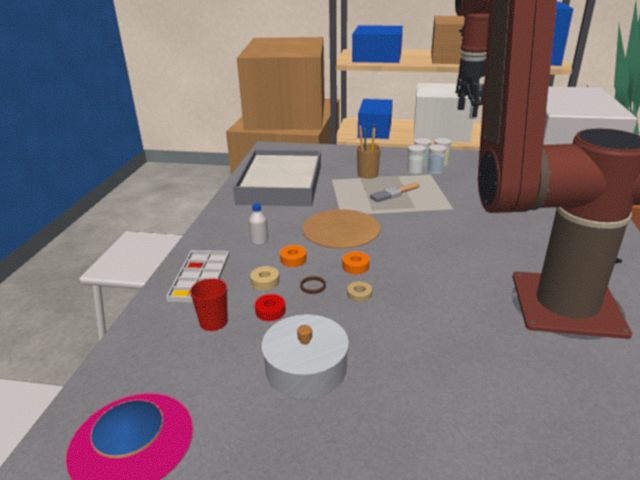

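Top view: the lid is at (185,241) with its knob at (181,240), and the cardboard disc is at (391,244). There are two beige rings, a larger one at (287,190) and a smaller one at (280,272). The orange rings at (325,207) and (320,265) and the red one at (249,204) are decoys. The bangle is at (287,232), glue (356,163), cup (228,160) and brush (481,297). I'll confirm with an enlarged crop and measure.

```bash
cat > h.py <<'E'
from cell import arm
import cv2,numpy as np
def ray(K,Tcw,u,v):
    "world origin and direction of pixel"
    R,t=Tcw[:3,:3],Tcw[:3,3]
    d=np.linalg.inv(K)@[u,v,1]; d=np.array([d[0],-d[1],-d[2]])
    return -R.T@t, R.T@d
def at_z(K,T,u,v,z):
    o,d=ray(K,T,u,v); return o+d*(z-o[2])/d[2]
def proj(K,T,P):
    q=(np.c_[P,np.ones(len(P))]@T.T)[:,:3]; q=q*[1,-1,-1]; q=q@K.T; return q[:,:2]/q[:,2:]
def wristT(c,s):
    W=np.eye(4);W[:3,:3]=s["eef_rot"];W[:3,3]=s["tool_pos"]
    return np.linalg.inv(W@c["T_tool_cam"])
def blob(img,lo,hi,box):
    "largest HSV blob inside box -> outer contour"
    x0,y0,x1,y1=box
    m=cv2.inRange(cv2.cvtColor(img,cv2.COLOR_RGB2HSV),lo,hi); k=np.zeros_like(m);k[y0:y1,x0:x1]=m[y0:y1,x0:x1]
    cs,_=cv2.findContours(k,cv2.RETR_EXTERNAL,cv2.CHAIN_APPROX_NONE)
    return max(cs,key=cv2.contourArea)[:,0,:].astype(float)
def fit_cyl(K,T,cont,r,h0,h1):
    "xy of upright cylinder whose silhouette hull matches the contour"
    from scipy.optimize import minimize
    a=np.linspace(0,2*np.pi,72); ring=np.c_[np.cos(a),np.sin(a)]*r
    def cost(p):
        P=np.r_[np.c_[ring+p,0*a+h0],np.c_[ring+p,0*a+h1]]
        h=cv2.convexHull(proj(K,T,P).astype(np.float32))
        return np.mean([cv2.pointPolygonTest(h,tuple(c),True)**2 for c in ch])
    ch=cv2.convexHull(cont.astype(np.float32))[:,0,:].astype(float)
    p0=at_z(K,T,*cont.mean(0),(h0+h1)/2)[:2]
    r_=minimize(cost,p0,method="Nelder-Mead",options=dict(initial_simplex=p0+np.array([[0,0],[8,0],[0,8]])))
    return r_.x,r_.fun**.5
E
python3 - <<'E'
from h import *
beige=((15,40,120),(30,150,255));brown=((8,90,90),(22,220,255))
J={"top":{"tall":((268,172,306,208),beige,34,0,26),"flat":((265,258,294,288),beige,29,0,16),"disc":((345,200,435,290),brown,110,0,4),"knob":((170,228,194,252),brown,14,75,96)},
"side":{"tall":((245,260,283,295),beige,34,0,26),"flat":((343,278,376,302),beige,29,0,16),"disc":((298,205,385,250),brown,110,0,4),"knob":((293,320,318,345),brown,14,75,96)}}
for n,js in J.items():
    c=arm.capture(n);K,T=c["camera_matrix"],c["camera_from_world"]
    for k,(b,col,r,h0,h1) in js.items():
        p,e=fit_cyl(K,T,blob(c["color"],*col,b),r,h0,h1);print(n,k,p.round(1),round(e,2))
    if n=="top":cv2.imwrite("pics/crop.png",cv2.resize(c["color"][140:300,130:340,::-1],None,fx=3.7,fy=3.7,interpolation=2))
E
```

```text
top tall [687.9  11.4] 0.57
top flat [459.   23.6] 0.19
top disc [ 543.1 -278.5] 0.48
top knob [534.3 272.8] 1.16
side tall [687.6  12.4] 0.26
side flat [459.5  25.7] 0.32
side disc [ 543.2 -276.3] 0.55
side knob [536.1 278.3] 1.13
```

View pics/crop.png

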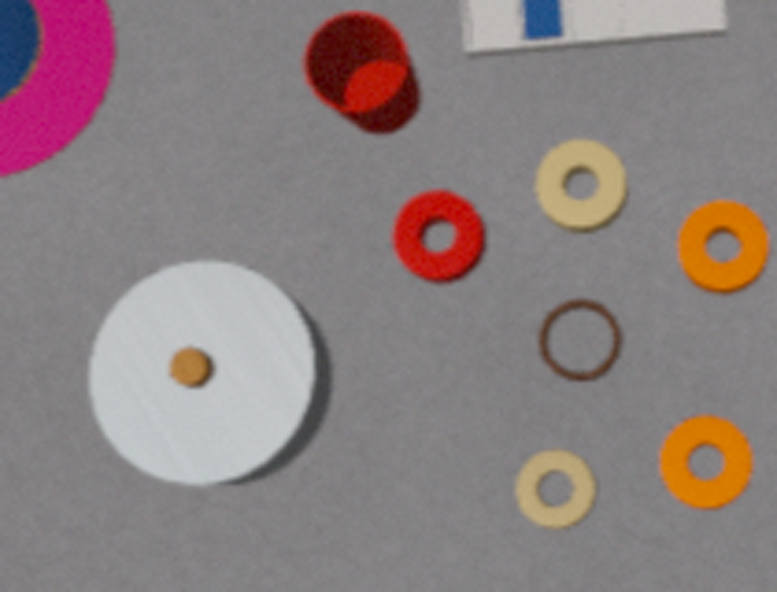

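The crop confirms the beige rolls. The larger one, near crop (581,185), has a solid 68 mm outline and is tall_roll at about (688,12). The smaller one, near (556,489), is flat_roll at about (459,25). The disc is at about (543,-277) and the knob at about (535,275). The reach and the two cameras agree. I'll turn the fingers to close along world x and go over the lid.

move_arm(steps=[{"az":-0.0219},{"az":-0.0219},{"az":-0.0219},{"az":-0.0219},{"az":-0.0219},{"az":-0.0219},{"az":-0.0219},{"az":-0.0219},{"az":-0.0221},{"dx":0.091,"dy":0.035},{"dx":0.091,"dy":0.035},{"dx":0.091,"dy":0.035}])

```text
validation failed for argument at $.st...
```

move_arm(steps=[{"dx":0.091,"dy":0.035},{"dx":0.091,"dy":0.035},{"dx":0.091,"dy":0.035},{"dx":0.091,"dy":0.035},{"dx":0.091,"dy":0.035},{"dx":0.091,"dy":0.035},{"dx":0.091,"dy":0.035},{"dx":0.091,"dy":0.035},{"dx":0.091,"dy":0.035},{"dx":0.091,"dy":0.035},{"dx":0.091,"dy":0.035},{"dx":0.091,"dy":0.035}])

```text
validation failed for argument at $.st...
```

move_arm(steps=[{"dx":0.091,"dy":0.035},{"dx":0.091,"dy":0.035},{"dx":0.091,"dy":0.035},{"dx":0.08,"dy":0.032},{},{},{}])

```text
validation failed for argument at $.st...
```

Run:
```python
from h import *
s=arm.observe();print(s["tool_pos"],np.round(s["eef_rot"],4).tolist(),s["force"],s["joint_pos"])
c=arm.capture("wrist");print(np.round(c["T_tool_cam"],3).tolist(),c["camera_matrix"].tolist())
print(proj(c["camera_matrix"],wristT(c,s),np.array([[535,275,96.]])))
cv2.imwrite("pics/w1.png",c["color"][:,:,::-1])
```

```text
[ 202.91526847 -590.7498173   230.59232998] [[0.9458, 0.3248, -0.0003], [0.3248, -0.9458, 0.0012], [0.0001, -0.0012, -1.0]] [-0.66448063  0.36445296 -0.71480415] [-7.82717265e+01  1.26601603e+01  8.75008653e+01 -5.35251045e-04
  7.99096565e+01 -7.22552616e+00]
[[0.0, 0.957, 0.289, 74.459], [1.0, -0.0, -0.0, 0.753], [-0.0, 0.289, -0.957, -142.428], [0.0, 0.0, 0.0, 1.0]] [[391.10270447249405, 0.0, 314.95263536825144], [0.0, 391.10270447249405, 234.23246790655367], [0.0, 0.0, 1.0]]
[[-2102.30911477 -1732.82846364]]
```

View pics/w1.png

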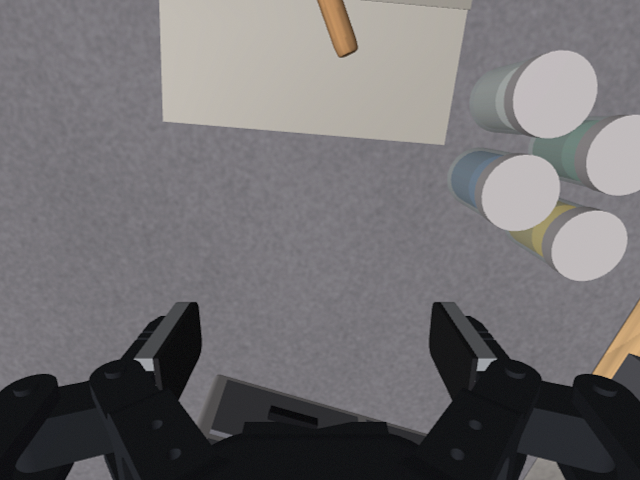

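The moves were refused by validation, so the arm hasn't moved. The picture shows the table near the start pose, with paint pots at the right and the fingers at (170,340) and (465,340). I'll try a single complete row.

move_arm(steps=[{"dx":0,"dy":0,"dz":0,"ax":0,"ay":0,"az":-0.0219,"jaw":85}])

```text
time_s: 0.35
tool_pos: [203.0, -590.9, 231.0]
eef_rot: [[0.892, 0.453, -0.0], [0.453, -0.892, 0.001], [0.0, -0.001, -1.0]]
force: [-0.7, -0.9, -0.2]
width: 85.5
gripper_force: 0.0
```

move_arm(steps=[{"dx":0,"dy":0,"dz":0,"ax":0,"ay":0,"az":-0.0219,"jaw":85},{"dx":0,"dy":0,"dz":0,"ax":0,"ay":0,"az":-0.0219,"jaw":85},{"dx":0,"dy":0,"dz":0,"ax":0,"ay":0,"az":-0.0219,"jaw":85},{"dx":0,"dy":0,"dz":0,"ax":0,"ay":0,"az":-0.0219,"jaw":85},{"dx":0,"dy":0,"dz":0,"ax":0,"ay":0,"az":-0.0219,"jaw":85},{"dx":0,"dy":0,"dz":0,"ax":0,"ay":0,"az":-0.0219,"jaw":85},{"dx":0,"dy":0,"dz":0,"ax":0,"ay":0,"az":-0.0219,"jaw":85},{"dx":0,"dy":0,"dz":0,"ax":0,"ay":0,"az":-0.0221,"jaw":85},{"dx":0.091,"dy":0.035,"dz":0,"ax":0,"ay":0,"az":0,"jaw":85},{"dx":0.091,"dy":0.035,"dz":0,"ax":0,"ay":0,"az":0,"jaw":85},{"dx":0.091,"dy":0.035,"dz":0,"ax":0,"ay":0,"az":0,"jaw":85},{"dx":0.091,"dy":0.035,"dz":0,"ax":0,"ay":0,"az":0,"jaw":85}])

```text
time_s: 1.55
tool_pos: [273.3, -407.3, 231.0]
eef_rot: [[0.001, 1.0, 0.0], [1.0, -0.001, 0.0], [0.0, 0.0, -1.0]]
force: [-0.1, -1.2, 0.6]
width: 85.2
gripper_force: 0.0
```

move_arm(steps=[{"dx":0.091,"dy":0.035,"dz":0,"ax":0,"ay":0,"az":0,"jaw":85},{"dx":0.091,"dy":0.035,"dz":0,"ax":0,"ay":0,"az":0,"jaw":85},{"dx":0.091,"dy":0.035,"dz":0,"ax":0,"ay":0,"az":0,"jaw":85},{"dx":0.091,"dy":0.035,"dz":0,"ax":0,"ay":0,"az":0,"jaw":85},{"dx":0.091,"dy":0.035,"dz":0,"ax":0,"ay":0,"az":0,"jaw":85},{"dx":0.091,"dy":0.035,"dz":0,"ax":0,"ay":0,"az":0,"jaw":85},{"dx":0.091,"dy":0.035,"dz":0,"ax":0,"ay":0,"az":0,"jaw":85},{"dx":0.091,"dy":0.035,"dz":0,"ax":0,"ay":0,"az":0,"jaw":85},{"dx":0.091,"dy":0.035,"dz":0,"ax":0,"ay":0,"az":0,"jaw":85},{"dx":0.091,"dy":0.035,"dz":0,"ax":0,"ay":0,"az":0,"jaw":85},{"dx":0.091,"dy":0.035,"dz":0,"ax":0,"ay":0,"az":0,"jaw":85},{"dx":0.091,"dy":0.035,"dz":0,"ax":0,"ay":0,"az":0,"jaw":85}])

```text
time_s: 2.75
tool_pos: [483.6, 139.0, 231.5]
eef_rot: [[-0.0, 1.0, 0.001], [1.0, 0.0, -0.0], [-0.0, 0.001, -1.0]]
force: [0.4, -1.3, -0.2]
width: 84.9
gripper_force: 0.0
```

move_arm(steps=[{"dx":0.091,"dy":0.035,"dz":0,"ax":0,"ay":0,"az":0,"jaw":85},{"dx":0.091,"dy":0.035,"dz":0,"ax":0,"ay":0,"az":0,"jaw":85},{"dx":0.091,"dy":0.035,"dz":0,"ax":0,"ay":0,"az":0,"jaw":85},{"dx":0,"dy":0,"dz":0,"ax":0,"ay":0,"az":0,"jaw":85},{"dx":0,"dy":0,"dz":0,"ax":0,"ay":0,"az":0,"jaw":85}])

```text
time_s: 3.25
tool_pos: [535.3, 274.1, 230.2]
eef_rot: [[-0.002, 1.0, -0.002], [1.0, 0.002, -0.001], [-0.001, -0.002, -1.0]]
force: [-0.1, -0.8, -0.4]
width: 85.4
gripper_force: 0.0
```

Run:
```python
from h import *
s=arm.observe();print(s["tool_pos"],s["joint_pos"].round(1))
c=arm.capture("wrist");K=c["camera_matrix"];T=wristT(c,s);print(proj(K,T,np.array([[535,275,96.]])))
b=blob(c["color"],(8,90,60),(22,240,255),(200,100,440,420));print(b.min(0),b.max(0),fit_cyl(K,T,b,14,75,96))
cv2.imwrite("pics/w2.png",c["color"][:,:,::-1])
```

```text
[535.32262522 274.08205245 230.24321699] [19.6  9.6 91.1 -0.  79.5 19.5]
[[313.54648816 219.12417795]]
[221. 389.] [272. 419.] (array([476.38551483,  99.49398233]), np.float64(6.025484848452613))
```

View pics/w2.png

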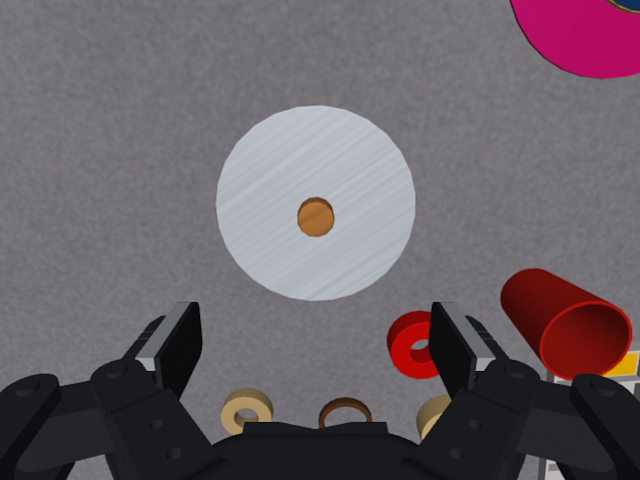

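The knob's top is centred at pixel (316,218), against (313.5,219) predicted, so the knob is at about (537,275.5). I'll descend and grip.

move_arm(steps=[{"dx":0.0028,"dy":0.0034,"dz":0.08,"ax":0,"ay":0,"az":0,"jaw":85},{"dx":0,"dy":0,"dz":0.08,"ax":0,"ay":0,"az":0,"jaw":85},{"dx":0,"dy":0,"dz":0.06,"ax":0,"ay":0,"az":0,"jaw":85},{"dx":0,"dy":0,"dz":0.04,"ax":0,"ay":0,"az":0,"jaw":85},{"dx":0,"dy":0,"dz":0.04,"ax":0,"ay":0,"az":0,"jaw":85},{"dx":0,"dy":0,"dz":0.02,"ax":0,"ay":0,"az":0,"jaw":85},{"dx":0,"dy":0,"dz":0,"ax":0,"ay":0,"az":0,"jaw":20},{"dx":0,"dy":0,"dz":0,"ax":0,"ay":0,"az":0,"jaw":20},{"dx":0,"dy":0,"dz":0,"ax":0,"ay":0,"az":0,"jaw":20},{"dx":0,"dy":0,"dz":0,"ax":0,"ay":0,"az":0,"jaw":20},{"dx":0,"dy":0,"dz":0,"ax":0,"ay":0,"az":0,"jaw":20},{"dx":0,"dy":0,"dz":0,"ax":0,"ay":0,"az":0,"jaw":20}])

```text
time_s: 4.5
tool_pos: [538.2, 275.0, 73.1]
eef_rot: [[0.0, 1.0, 0.002], [1.0, -0.0, 0.001], [0.001, 0.002, -1.0]]
force: [-2.1, -1.1, 5.7]
width: 26.0
gripper_force: 58.9
```

move_arm(steps=[{"dx":0,"dy":0,"dz":-0.01,"ax":0,"ay":0,"az":0,"jaw":20},{"dx":0,"dy":0,"dz":-0.02,"ax":0,"ay":0,"az":0,"jaw":20},{"dx":0,"dy":0,"dz":-0.03,"ax":0,"ay":0,"az":0,"jaw":20},{"dx":0,"dy":0,"dz":-0.04,"ax":0,"ay":0,"az":0,"jaw":20},{"dx":0,"dy":0,"dz":-0.05,"ax":0,"ay":0,"az":0,"jaw":20},{"dx":0,"dy":0,"dz":-0.05,"ax":0,"ay":0,"az":0,"jaw":20},{"dx":0,"dy":0,"dz":-0.04,"ax":0,"ay":0,"az":0,"jaw":20},{"dx":0,"dy":0,"dz":-0.02,"ax":0,"ay":0,"az":0,"jaw":20},{"dx":0,"dy":0,"dz":0,"ax":0,"ay":0,"az":0,"jaw":20},{"dx":0,"dy":0,"dz":0,"ax":0,"ay":0,"az":0,"jaw":20}])

```text
time_s: 5.5
tool_pos: [537.1, 274.5, 200.7]
eef_rot: [[0.0, 1.0, -0.001], [1.0, -0.0, -0.0], [-0.0, -0.001, -1.0]]
force: [-0.3, 0.3, -4.3]
width: 26.0
gripper_force: 59.3
```

Run:
```python
from h import *
s=arm.observe();print(s["tool_pos"],s["force"],s["width"],s["gripper_force"])
c=arm.capture("top");t=c["color"][170:310,110:310]
d=arm.capture("side")["color"][200:430,230:430]
cv2.imwrite("pics/lift.png",np.hstack([cv2.resize(t,(400,280)),cv2.resize(d,(400,460))[90:370]])[:,:,::-1])
```

```text
[537.07505513 274.52620313 200.72531977] [-0.32185478  0.3186321  -4.29143528] 26.017004195283405 59.346908926963806
```

View pics/lift.png

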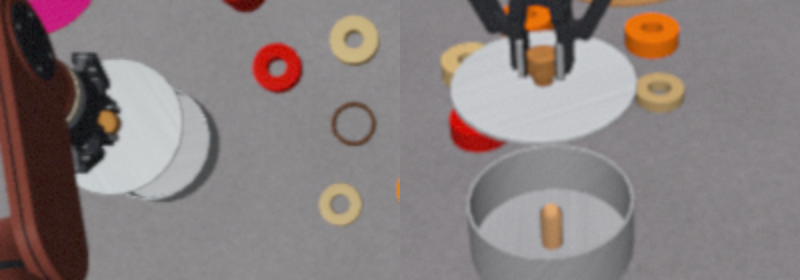

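The lid is held level, above and clear of the tin (post visible at crop (552,225)). I'll carry it to the disc.

move_arm(steps=[{"dx":-0.02,"dy":0.002,"dz":0,"ax":0,"ay":0,"az":0,"jaw":20},{"dx":-0.05,"dy":0.002,"dz":0,"ax":0,"ay":0,"az":0,"jaw":20},{"dx":-0.08,"dy":0.002,"dz":0,"ax":0,"ay":0,"az":0,"jaw":20},{"dx":-0.08,"dy":0.002,"dz":0,"ax":0,"ay":0,"az":0,"jaw":20},{"dx":-0.08,"dy":0.002,"dz":0,"ax":0,"ay":0,"az":0,"jaw":20},{"dx":-0.08,"dy":0.002,"dz":0,"ax":0,"ay":0,"az":0,"jaw":20},{"dx":-0.08,"dy":0,"dz":0,"ax":0,"ay":0,"az":0,"jaw":20},{"dx":-0.08,"dy":0,"dz":0,"ax":0,"ay":0,"az":0,"jaw":20},{"dx":-0.08,"dy":0,"dz":0,"ax":0,"ay":0,"az":0,"jaw":20},{"dx":-0.08,"dy":0,"dz":0,"ax":0,"ay":0,"az":0,"jaw":20},{"dx":-0.08,"dy":0,"dz":0,"ax":0,"ay":0,"az":0,"jaw":20},{"dx":-0.08,"dy":0,"dz":0,"ax":0,"ay":0,"az":0,"jaw":20}])

```text
time_s: 6.8
tool_pos: [542.3, -162.4, 200.5]
eef_rot: [[0.001, 1.0, -0.001], [1.0, -0.001, 0.0], [0.0, -0.001, -1.0]]
force: [-0.3, -0.3, -2.9]
width: 26.2
gripper_force: 59.3
```

move_arm(steps=[{"dx":-0.08,"dy":0,"dz":0,"ax":0,"ay":0,"az":0,"jaw":20},{"dx":-0.08,"dy":0,"dz":0,"ax":0,"ay":0,"az":0,"jaw":20},{"dx":-0.05,"dy":0,"dz":0.02,"ax":0,"ay":0,"az":0,"jaw":20},{"dx":-0.024,"dy":0,"dz":0.04,"ax":0,"ay":0,"az":0,"jaw":20},{"dx":0,"dy":0,"dz":0.06,"ax":0,"ay":0,"az":0,"jaw":20},{"dx":0,"dy":0,"dz":0.06,"ax":0,"ay":0,"az":0,"jaw":20},{"dx":0,"dy":0,"dz":0.06,"ax":0,"ay":0,"az":0,"jaw":20},{"dx":0,"dy":0,"dz":0.05,"ax":0,"ay":0,"az":0,"jaw":20},{"dx":0,"dy":0,"dz":0.03,"ax":0,"ay":0,"az":0,"jaw":20},{"dx":0,"dy":0,"dz":0.01,"ax":0,"ay":0,"az":0,"jaw":20},{"dx":0,"dy":0,"dz":0,"ax":0,"ay":0,"az":0,"jaw":20},{"dx":0,"dy":0,"dz":0,"ax":0,"ay":0,"az":0,"jaw":20}])

```text
time_s: 8.0
tool_pos: [544.2, -278.0, 37.7]
eef_rot: [[0.0, 1.0, 0.002], [1.0, -0.0, -0.001], [-0.001, 0.002, -1.0]]
force: [0.7, 0.4, -3.1]
width: 25.9
gripper_force: 59.4
```

move_arm(steps=[{"dx":0,"dy":0,"dz":0.008,"ax":0,"ay":0,"az":0,"jaw":20},{"dx":0,"dy":0,"dz":0.006,"ax":0,"ay":0,"az":0,"jaw":20},{"dx":0,"dy":0,"dz":0.004,"ax":0,"ay":0,"az":0,"jaw":20},{"dx":0,"dy":0,"dz":0.004,"ax":0,"ay":0,"az":0,"jaw":20},{"dx":0,"dy":0,"dz":0,"ax":0,"ay":0,"az":0,"jaw":20},{"dx":0,"dy":0,"dz":0,"ax":0,"ay":0,"az":0,"jaw":20}])

```text
time_s: 8.6
tool_pos: [543.3, -277.3, 25.2]
eef_rot: [[0.0, 1.0, -0.0], [1.0, -0.0, 0.0], [0.0, -0.0, -1.0]]
force: [0.7, 0.8, -3.4]
width: 25.8
gripper_force: 59.8
```

move_arm(steps=[{"dx":0,"dy":0,"dz":0.002,"ax":0,"ay":0,"az":0,"jaw":20},{"dx":0,"dy":0,"dz":0.002,"ax":0,"ay":0,"az":0,"jaw":20},{"dx":0,"dy":0,"dz":0,"ax":0,"ay":0,"az":0,"jaw":20}])

```text
time_s: 8.9
tool_pos: [543.4, -277.4, 25.0]
eef_rot: [[0.0, 1.0, -0.0], [1.0, -0.0, 0.0], [0.0, -0.0, -1.0]]
force: [-5.8, 3.5, 9.2]
width: 26.0
gripper_force: 60.9
```

Contact is felt (9 N), so I'll release and rise.

move_arm(steps=[{"dx":0,"dy":0,"dz":0,"ax":0,"ay":0,"az":0,"jaw":85},{"dx":0,"dy":0,"dz":0,"ax":0,"ay":0,"az":0,"jaw":85},{"dx":0,"dy":0,"dz":0,"ax":0,"ay":0,"az":0,"jaw":85},{"dx":0,"dy":0,"dz":0,"ax":0,"ay":0,"az":0,"jaw":85},{"dx":0,"dy":0,"dz":0,"ax":0,"ay":0,"az":0,"jaw":85},{"dx":0,"dy":0,"dz":-0.04,"ax":0,"ay":0,"az":0,"jaw":85},{"dx":0,"dy":0,"dz":-0.08,"ax":0,"ay":0,"az":0,"jaw":85},{"dx":0,"dy":0,"dz":-0.09,"ax":0,"ay":0,"az":0,"jaw":85},{"dx":0,"dy":0,"dz":-0.09,"ax":0,"ay":0,"az":0,"jaw":85},{"dx":0,"dy":0,"dz":-0.09,"ax":0,"ay":0,"az":0,"jaw":85},{"dx":0,"dy":0,"dz":-0.02,"ax":0,"ay":0,"az":0,"jaw":85}])

```text
time_s: 10.0
tool_pos: [546.0, -279.1, 235.6]
eef_rot: [[0.0, 1.0, 0.009], [1.0, -0.0, -0.006], [-0.006, 0.009, -1.0]]
force: [0.7, -0.5, 0.4]
width: 85.3
gripper_force: 0.0
```

move_arm(steps=[{"dx":0.08,"dy":0.04,"dz":0,"ax":0,"ay":0,"az":0,"jaw":85},{"dx":0.08,"dy":0.04,"dz":0,"ax":0,"ay":0,"az":0,"jaw":85},{"dx":0.08,"dy":0.04,"dz":0,"ax":0,"ay":0,"az":0,"jaw":85},{"dx":0.08,"dy":0.04,"dz":0,"ax":0,"ay":0,"az":0,"jaw":85},{"dx":0.08,"dy":0.04,"dz":0,"ax":0,"ay":0,"az":0,"jaw":85},{"dx":0.08,"dy":0.04,"dz":0,"ax":0,"ay":0,"az":0,"jaw":85},{"dx":0.08,"dy":0.04,"dz":0,"ax":0,"ay":0,"az":0,"jaw":85},{"dx":0.02,"dy":0.01,"dz":0,"ax":0,"ay":0,"az":0,"jaw":85},{"dx":0,"dy":0,"dz":0,"ax":0,"ay":0,"az":0,"jaw":85},{"dx":0,"dy":0,"dz":0,"ax":0,"ay":0,"az":0,"jaw":85}])

```text
time_s: 11.0
tool_pos: [687.8, 11.8, 227.4]
eef_rot: [[0.0, 1.0, -0.002], [1.0, -0.0, -0.001], [-0.001, -0.002, -1.0]]
force: [-0.8, -0.4, -0.6]
width: 85.0
gripper_force: 0.0
```

Run:
```python
from h import *
s=arm.observe();print(s["tool_pos"],s["force"])
beige=((15,40,120),(30,150,255))
c=arm.capture("wrist");K=c["camera_matrix"];T=wristT(c,s);uv=proj(K,T,np.array([[688,12,13.]]))[0];print(uv)
x,y=uv.astype(int);b=blob(c["color"],*beige,(x-60,y-60,x+60,y+60));print(fit_cyl(K,T,b,34,0,26))
w=c["color"]
t=arm.capture("top")["color"][190:300,130:290];d=arm.capture("side")["color"][310:420,240:400]; e=arm.capture("side")["color"][190:300,280:440]
f=lambda i:cv2.resize(i,(400,275),interpolation=2)
cv2.imwrite("pics/m.png",np.vstack([np.hstack([f(w),f(e)]),np.hstack([f(t),f(d)])])[:,:,::-1])
```

```text
[687.8177782   11.76844895 227.42927613] [-0.7780717  -0.42556291 -0.56902717]
[314.40888705 197.94385828]
(array([686.75973931,  11.49315823]), np.float64(0.5855095258670844))
```

View pics/m.png

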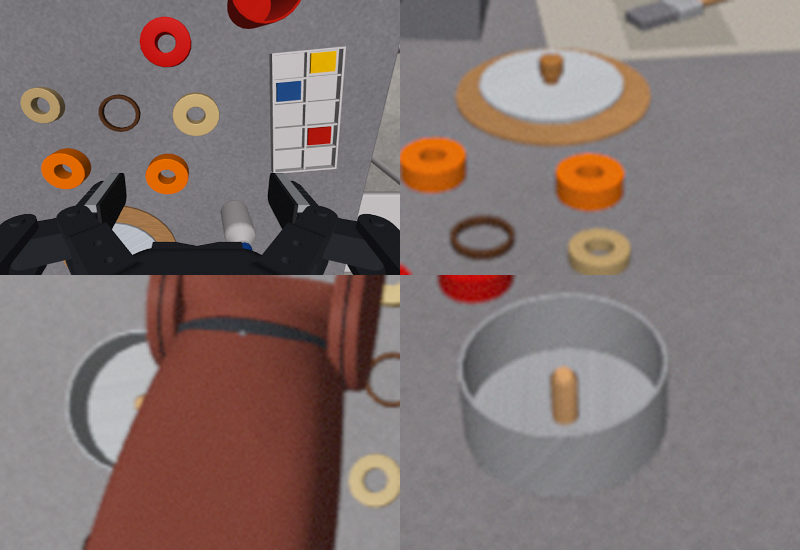

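Wrist crop: tall_roll is at (195,115) of the upper left panel, and the fit gives (686.8, 11.5). The lid lies flat and well inside the disc (side crop, knob at (551,68)). The tin is open, with the post at (565,395). I'll descend on the tall roll.

move_arm(steps=[{"dx":0,"dy":-0.002,"dz":0.08,"ax":0,"ay":0,"az":0,"jaw":85},{"dx":0,"dy":0,"dz":0.09,"ax":0,"ay":0,"az":0,"jaw":85},{"dx":0,"dy":0,"dz":0.09,"ax":0,"ay":0,"az":0,"jaw":85},{"dx":0,"dy":0,"dz":0.09,"ax":0,"ay":0,"az":0,"jaw":85},{"dx":0,"dy":0,"dz":0.06,"ax":0,"ay":0,"az":0,"jaw":85},{"dx":0,"dy":0,"dz":0.03,"ax":0,"ay":0,"az":0,"jaw":85},{"dx":0,"dy":0,"dz":0.018,"ax":0,"ay":0,"az":0,"jaw":85},{"dx":0,"dy":0,"dz":0,"ax":0,"ay":0,"az":0,"jaw":85},{"dx":0,"dy":0,"dz":0,"ax":0,"ay":0,"az":0,"jaw":60},{"dx":0,"dy":0,"dz":0,"ax":0,"ay":0,"az":0,"jaw":60},{"dx":0,"dy":0,"dz":0,"ax":0,"ay":0,"az":0,"jaw":60},{"dx":0,"dy":0,"dz":0,"ax":0,"ay":0,"az":0,"jaw":60}])

```text
time_s: 12.4
tool_pos: [689.9, 12.4, 2.7]
eef_rot: [[0.0, 1.0, 0.005], [1.0, -0.0, -0.001], [-0.001, 0.005, -1.0]]
force: [0.3, -0.5, 5.8]
width: 66.4
gripper_force: 67.3
```

move_arm(steps=[{"dx":0,"dy":0,"dz":-0.01,"ax":0,"ay":0,"az":0,"jaw":60},{"dx":0,"dy":0,"dz":-0.03,"ax":0,"ay":0,"az":0,"jaw":60},{"dx":0,"dy":0,"dz":-0.06,"ax":0,"ay":0,"az":0,"jaw":60},{"dx":0,"dy":0,"dz":-0.08,"ax":0,"ay":0,"az":0,"jaw":60},{"dx":0,"dy":0,"dz":-0.08,"ax":0,"ay":0,"az":0,"jaw":60},{"dx":0.04,"dy":-0.04,"dz":-0.04,"ax":0,"ay":0,"az":0,"jaw":60},{"dx":0.06,"dy":-0.06,"dz":0,"ax":0,"ay":0,"az":0,"jaw":60},{"dx":0.06,"dy":-0.06,"dz":0,"ax":0,"ay":0,"az":0,"jaw":60},{"dx":0.06,"dy":-0.06,"dz":0,"ax":0,"ay":0,"az":0,"jaw":60},{"dx":0.06,"dy":-0.06,"dz":0,"ax":0,"ay":0,"az":0,"jaw":60},{"dx":0.026,"dy":-0.02,"dz":0,"ax":0,"ay":0,"az":0,"jaw":60},{"dx":0,"dy":0,"dz":0,"ax":0,"ay":0,"az":0,"jaw":60}])

```text
time_s: 13.6
tool_pos: [536.3, 167.5, 150.4]
eef_rot: [[-0.003, 1.0, 0.001], [1.0, 0.003, 0.0], [0.0, 0.001, -1.0]]
force: [0.2, -1.0, -0.2]
width: 66.3
gripper_force: 67.0
```

move_arm(steps=[{"dx":0,"dy":0,"dz":0,"ax":0,"ay":0,"az":0,"jaw":60},{"dx":0,"dy":0,"dz":0,"ax":0,"ay":0,"az":0,"jaw":60}])

```text
time_s: 13.8
tool_pos: [538.6, 164.8, 149.8]
eef_rot: [[0.001, 1.0, 0.001], [1.0, -0.001, -0.0], [-0.0, 0.001, -1.0]]
force: [-0.4, 0.4, -1.5]
width: 66.3
gripper_force: 67.0
```

Run:
```python
from h import *
s=arm.observe();print(s["tool_pos"],s["joint_pos"].round(1),s["width"])
c=arm.capture("wrist");K=c["camera_matrix"];T=wristT(c,s);print(proj(K,T,np.array([[537,275.5,48.],[537,275.5,4.],[s["tool_pos"][0],s["tool_pos"][1],s["tool_pos"][2]+20]])))
np.savez("w3.npz",img=c["color"],K=K,T=T)
d=arm.capture("side");np.savez("s3.npz",img=d["color"],K=d["camera_matrix"],T=d["camera_from_world"])
cv2.imwrite("pics/w3.png",c["color"][:,:,::-1])
```

```text
[538.60989674 164.78348026 149.84008222] [  9.    8.3 101.4  -0.   70.2   9.1] 66.25431614649133
[[310.07549362  47.19966388]
 [310.71617278  58.05384889]
 [312.724472   332.34903601]]
```

View pics/w3.png

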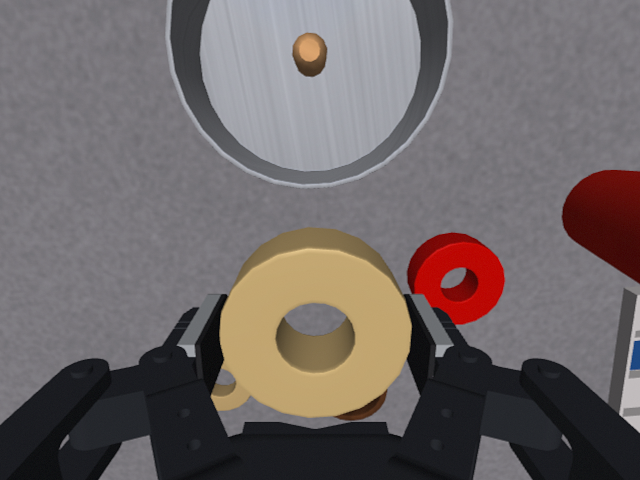

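The post's top is at about (310,48) and its base near (310,62); the roll is held level, with its hole centred at about (316,338). I'll fit both.

Run:
```python
from h import *
for n,box in(("w3",(280,20,345,95)),("s3",(295,338,325,385))):
    f=np.load(n+".npz");K,T,i=f["K"],f["T"],f["img"]
    b=blob(i,(5,70,60),(22,255,255),box);print(n,b.min(0),b.max(0),fit_cyl(K,T,b,10.5,4,42))
f=np.load("w3.npz");K,T,i=f["K"],f["T"],f["img"]
z=149.5
b=blob(i,(15,40,60),(30,200,255),(215,215,420,425));print(b.min(0),b.max(0),[fit_cyl(K,T,b,34,z+o,z+o+26) for o in(-3,0,3)])
# hole top rim and tin rim checks
print(proj(K,T,np.array([[537-78,275.5,60],[537+78,275.5,60],[537,275.5-78,60.]])))
print(at_z(K,T,315.5,322,z+26),at_z(K,T,310,48,48))
```

```text
w3 [293.  33.] [326.  75.] (array([536.4933693 , 274.25160738]), np.float64(1.0083633361983273))
s3 [300. 347.] [310. 369.] (array([536.75669425, 274.53846964]), np.float64(0.6399992490830839))
[215. 227.] [411. 417.] [(array([538.13317227, 162.55323599]), np.float64(6.432335547764935)), (array([537.87332798, 163.84641804]), np.float64(6.178435795270753)), (array([537.59830925, 165.12070085]), np.float64(6.656756792087759))]
[[165.46926086  43.62128996]
 [454.06914442  43.35709283]
 [310.50155926 186.66297837]]
[539.57883096 172.09682109 175.5       ] [536.95495939 275.08356474  48.        ]
```

Run:
```python
from h import *
from scipy.optimize import least_squares
f=np.load("w3.npz");K,T,i=f["K"],f["T"],f["img"]
hsv=cv2.cvtColor(i,cv2.COLOR_RGB2HSV);print(hsv[270,316],hsv[238,316],hsv[360,316],hsv[395,260])
v0=int(hsv[270,316][2])
m=cv2.inRange(hsv,(10,30,v0-18),(35,200,255));m[:225]=0;m[425:]=0;m[:,:217]=0;m[:,415:]=0
m=cv2.morphologyEx(m,cv2.MORPH_OPEN,np.ones((5,5)))
cs,h=cv2.findContours(m,cv2.RETR_CCOMP,cv2.CHAIN_APPROX_NONE)
k=max(range(len(cs)),key=lambda j:cv2.contourArea(cs[j])); ch=h[0][k][2]
for C,r in((cs[k],34),(cs[ch],13.5)):
    C=C[:,0,:].astype(float);print(C.min(0),C.max(0))
    def res(p):return [np.hypot(*(at_z(K,T,u,v,p[2])[:2]-p[:2]))-r for u,v in C]
    q=least_squares(res,[538,165,172],loss="soft_l1");print(q.x,np.sqrt(np.mean(np.square(res(q.x)))))
```

```text
[ 20 106 194] [ 19 104 133] [ 20 107 134] [ 19 107 193]
[217. 248.] [410. 416.]
[539.08100737 162.029506   169.33074636] 2.9860581227894953
[274. 301.] [356. 373.]
[539.38187533 167.84979017 178.49154239] 0.10790930375749407
```

Run:
```python
from h import *
from scipy.optimize import least_squares
f=np.load("w3.npz");K,T,i=f["K"],f["T"],f["img"]
hsv=cv2.cvtColor(i,cv2.COLOR_RGB2HSV)
m=cv2.inRange(hsv,(10,30,165),(35,200,255))
out=[]
# subpixel-free radial scan from the hole centre
for a in np.linspace(0,2*np.pi,180,endpoint=False):
    p=[(316+r*np.cos(a),337+r*np.sin(a)) for r in np.arange(55,115,.5)]
    on=[m[int(round(y)),int(round(x))]>0 for x,y in p]
    j=next((n for n in range(len(on)-4) if not any(on[n:n+4])),None)
    if j: out.append(p[j])
C=np.array(out);C=C[~((C[:,0]<250)&(C[:,1]>350))&(C[:,1]<420)]
def res(p):return [np.hypot(*(at_z(K,T,u,v,p[2])[:2]-p[:2]))-34 for u,v in C]
q=least_squares(res,[538,165,172],loss="soft_l1",f_scale=.5);print(len(C),q.x,np.median(np.abs(res(q.x))))
for z in(172,175,178):
    q=least_squares(lambda p:res([*p,z]),[538,165],loss="soft_l1",f_scale=.5);print(z,q.x,np.median(np.abs(res([*q.x,z]))))
```

```text
163 [539.36909551 162.56183164 170.00382506] 0.1098937054622553
172 [539.10326598 163.68569446] 0.49501689144533856
175 [538.24309437 165.19811724] 1.1596708346920153
178 [537.34721712 166.67459398] 1.8287127591092798
```

The roll's centre is within about 1 mm of the TCP, and relative to it the post is about (-2 mm x, +109 mm y). I'll go over the post, stay above it, and check through the hole.

move_arm(steps=[{"dx":0.04,"dy":-0.0032,"dz":0,"ax":0,"ay":0,"az":0,"jaw":60},{"dx":0.07,"dy":0,"dz":0,"ax":0,"ay":0,"az":0,"jaw":60},{"dx":0.07,"dy":0,"dz":0,"ax":0,"ay":0,"az":0,"jaw":60},{"dx":0.038,"dy":0,"dz":0.02,"ax":0,"ay":0,"az":0,"jaw":60},{"dx":0,"dy":0,"dz":0.05,"ax":0,"ay":0,"az":0,"jaw":60},{"dx":0,"dy":0,"dz":0.05,"ax":0,"ay":0,"az":0,"jaw":60},{"dx":0,"dy":0,"dz":0.04,"ax":0,"ay":0,"az":0,"jaw":60},{"dx":0,"dy":0,"dz":0.01,"ax":0,"ay":0,"az":0,"jaw":60},{"dx":0,"dy":0,"dz":0,"ax":0,"ay":0,"az":0,"jaw":60},{"dx":0,"dy":0,"dz":0,"ax":0,"ay":0,"az":0,"jaw":60},{"dx":0,"dy":0,"dz":0,"ax":0,"ay":0,"az":0,"jaw":60}])

```text
time_s: 15.0
tool_pos: [537.2, 274.9, 65.9]
eef_rot: [[0.001, 1.0, 0.003], [1.0, -0.001, 0.001], [0.001, 0.003, -1.0]]
force: [-0.2, 0.3, -1.0]
width: 66.3
gripper_force: 67.0
```

Run:
```python
from h import *
s=arm.observe();print(s["tool_pos"],s["force"])
c=arm.capture("wrist");s2=arm.observe();print(s2["tool_pos"])
K=c["camera_matrix"];T=wristT(c,s)
print(proj(K,T,np.array([[536.2,274.8,48.],[536.2,274.8,100],[536.2,274.8,74]])))
i=c["color"];d=arm.capture("side")["color"]
cv2.imwrite("pics/w4.png",np.hstack([cv2.resize(i[230:430,210:420],(400,381)),cv2.resize(d[260:410,230:390],(400,375))[:381] if 0 else cv2.resize(d[260:410,230:390],(400,381))])[:,:,::-1])
```

```text
[537.19763489 274.88887798  65.92932543] [-0.24133872  0.29666496 -0.99334653]
[537.04444707 274.91621021  65.84844944]
[[310.7284775  287.54561085]
 [309.59606862 355.84591862]
 [310.25627721 316.02598205]]
```

View pics/w4.png

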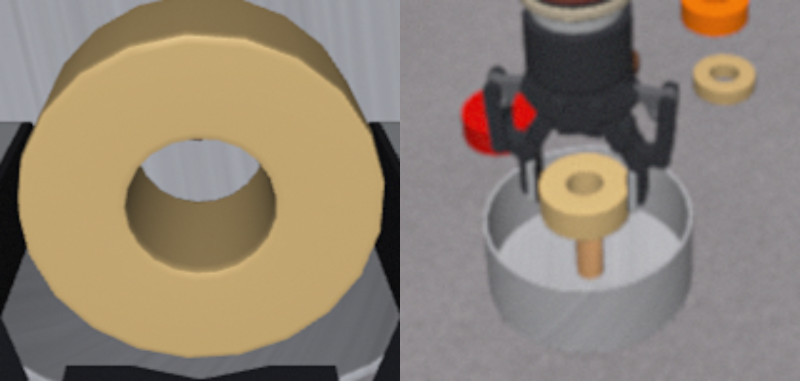

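The side view shows the roll centred over the post to within 3 mm. I'll lower it slowly, watching the force.

move_arm(steps=[{"dx":0,"dy":0,"dz":0.01,"ax":0,"ay":0,"az":0,"jaw":60},{"dx":0,"dy":0,"dz":0.01,"ax":0,"ay":0,"az":0,"jaw":60},{"dx":0,"dy":0,"dz":0.01,"ax":0,"ay":0,"az":0,"jaw":60},{"dx":0,"dy":0,"dz":0.01,"ax":0,"ay":0,"az":0,"jaw":60},{"dx":0,"dy":0,"dz":0,"ax":0,"ay":0,"az":0,"jaw":60},{"dx":0,"dy":0,"dz":0,"ax":0,"ay":0,"az":0,"jaw":60}])

```text
time_s: 15.7
tool_pos: [535.6, 274.6, 43.9]
eef_rot: [[0.0, 1.0, -0.001], [1.0, -0.0, -0.0], [-0.0, -0.001, -1.0]]
force: [-0.7, -0.1, -0.7]
width: 66.5
gripper_force: 67.0
```

move_arm(steps=[{"dx":0,"dy":0,"dz":0.006,"ax":0,"ay":0,"az":0,"jaw":60},{"dx":0,"dy":0,"dz":0.006,"ax":0,"ay":0,"az":0,"jaw":60},{"dx":0,"dy":0,"dz":0,"ax":0,"ay":0,"az":0,"jaw":60}])

```text
time_s: 16.0
tool_pos: [535.5, 274.6, 37.8]
eef_rot: [[0.0, 1.0, -0.001], [1.0, -0.0, -0.0], [-0.0, -0.001, -1.0]]
force: [-0.3, -0.2, -0.1]
width: 66.2
gripper_force: 67.0
```

move_arm(steps=[{"dx":0,"dy":0,"dz":0.01,"ax":0,"ay":0,"az":0,"jaw":60},{"dx":0,"dy":0,"dz":0.015,"ax":0,"ay":0,"az":0,"jaw":60},{"dx":0,"dy":0,"dz":0.015,"ax":0,"ay":0,"az":0,"jaw":60},{"dx":0,"dy":0,"dz":0.015,"ax":0,"ay":0,"az":0,"jaw":60},{"dx":0,"dy":0,"dz":0.007,"ax":0,"ay":0,"az":0,"jaw":60},{"dx":0,"dy":0,"dz":0.004,"ax":0,"ay":0,"az":0,"jaw":60},{"dx":0,"dy":0,"dz":0,"ax":0,"ay":0,"az":0,"jaw":60},{"dx":0,"dy":0,"dz":0,"ax":0,"ay":0,"az":0,"jaw":60}])

```text
time_s: 16.8
tool_pos: [535.7, 274.7, 6.7]
eef_rot: [[0.0, 1.0, -0.001], [1.0, -0.0, -0.0], [-0.0, -0.001, -1.0]]
force: [-6.5, -1.7, 12.3]
width: 66.4
gripper_force: 68.2
```

On the floor (12 N). Releasing, rising, and moving to the flat roll.

move_arm(steps=[{"dx":0,"dy":0,"dz":0,"ax":0,"ay":0,"az":0,"jaw":85},{"dx":0,"dy":0,"dz":0,"ax":0,"ay":0,"az":0,"jaw":85},{"dx":0,"dy":0,"dz":0,"ax":0,"ay":0,"az":0,"jaw":85},{"dx":0,"dy":0,"dz":0,"ax":0,"ay":0,"az":0,"jaw":85},{"dx":0,"dy":0,"dz":-0.03,"ax":0,"ay":0,"az":0,"jaw":85},{"dx":0,"dy":0,"dz":-0.07,"ax":0,"ay":0,"az":0,"jaw":85},{"dx":0,"dy":0,"dz":-0.09,"ax":0,"ay":0,"az":0,"jaw":85},{"dx":0,"dy":0,"dz":-0.09,"ax":0,"ay":0,"az":0,"jaw":85},{"dx":0,"dy":0,"dz":-0.09,"ax":0,"ay":0,"az":0,"jaw":85},{"dx":0,"dy":0,"dz":-0.07,"ax":0,"ay":0,"az":0,"jaw":85},{"dx":0,"dy":0,"dz":0,"ax":0,"ay":0,"az":0,"jaw":85},{"dx":0,"dy":0,"dz":0,"ax":0,"ay":0,"az":0,"jaw":85}])

```text
time_s: 18.0
tool_pos: [536.5, 274.9, 227.4]
eef_rot: [[0.0, 1.0, 0.003], [1.0, -0.0, 0.001], [0.001, 0.003, -1.0]]
force: [0.4, -0.2, -0.2]
width: 84.9
gripper_force: 0.0
```

Run:
```python
from h import *
s=arm.observe();print(s["tool_pos"])
c=arm.capture("wrist");K=c["camera_matrix"];T=wristT(c,s)
cv2.imwrite("pics/w5.png",c["color"][:,:,::-1])
print(proj(K,T,np.array([[536.2,274.8,48.],[536.2,274.8,30]])))
b=blob(c["color"],(15,40,60),(30,200,255),(240,130,390,300));print(b.min(0),b.max(0),fit_cyl(K,T,b,34,4,30))
b=blob(c["color"],(5,110,60),(14,255,255),(270,170,350,260));print(b.min(0),b.max(0),fit_cyl(K,T,b,10.5,30,42))
```

```text
[536.50879194 274.91491152 227.43188306]
[[312.73376786 207.11519357]
 [312.76136227 202.59139983]]
[276. 163.] [350. 239.] (array([536.35712101, 274.02331902]), np.float64(0.8272094968399932))
[303. 193.] [309. 198.] (array([529.96772201, 294.13099765]), np.float64(1.6961611583421208))
```

View pics/w5.png

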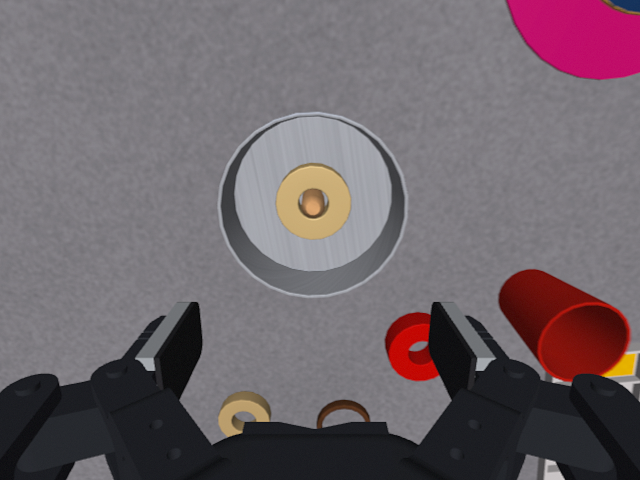

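The tall roll sits flat in the tin with the post's top at (313,208) through its hole, as predicted for (536,275). Next is the flat roll.

move_arm(steps=[{"dx":-0.05,"dy":-0.015,"dz":0,"ax":0,"ay":0,"az":0,"jaw":85},{"dx":-0.08,"dy":-0.025,"dz":0,"ax":0,"ay":0,"az":0,"jaw":85},{"dx":-0.08,"dy":-0.025,"dz":0,"ax":0,"ay":0,"az":0,"jaw":85},{"dx":-0.08,"dy":-0.025,"dz":0,"ax":0,"ay":0,"az":0,"jaw":85},{"dx":-0.08,"dy":-0.025,"dz":0,"ax":0,"ay":0,"az":0,"jaw":85},{"dx":-0.08,"dy":-0.025,"dz":0,"ax":0,"ay":0,"az":0,"jaw":85},{"dx":-0.05,"dy":-0.013,"dz":0,"ax":0,"ay":0,"az":0,"jaw":85},{"dx":0,"dy":0,"dz":0,"ax":0,"ay":0,"az":0,"jaw":85},{"dx":0,"dy":0,"dz":0,"ax":0,"ay":0,"az":0,"jaw":85},{"dx":0,"dy":0,"dz":0,"ax":0,"ay":0,"az":0,"jaw":85}])

```text
time_s: 19.05
tool_pos: [459.0, 25.5, 224.4]
eef_rot: [[-0.0, 1.0, -0.002], [1.0, 0.0, 0.001], [0.001, -0.002, -1.0]]
force: [-0.3, 0.4, 0.3]
width: 85.0
gripper_force: 0.0
```

Run:
```python
from h import *
s=arm.observe();print(s["tool_pos"])
c=arm.capture("wrist");K=c["camera_matrix"];T=wristT(c,s)
x,y=proj(K,T,np.array([[459.3,24.7,8.]]))[0].astype(int);print(x,y)
b=blob(c["color"],(15,40,60),(30,200,255),(x-55,y-55,x+55,y+55));print(b.min(0),b.max(0),fit_cyl(K,T,b,29,0,16))
b=blob(c["color"],(0,40,20),(14,255,130),(x+50,y-60,x+230,y+60));print("bangle",b.min(0),b.max(0),fit_cyl(K,T,b,31,0,10))
```

```text
[458.99744069  25.50992641 224.43300267]
314 198
[284. 167.] [346. 230.] (array([459.51774256,  25.01487889]), np.float64(0.5758445303692054))
bangle [400. 180.] [465. 244.] (array([570.9228685 ,  10.66858654]), np.float64(0.9508301338224278))
```

move_arm(steps=[{"dx":0,"dy":0.0008,"dz":0.08,"ax":0,"ay":0,"az":0,"jaw":85},{"dx":0,"dy":0,"dz":0.09,"ax":0,"ay":0,"az":0,"jaw":85},{"dx":0,"dy":0,"dz":0.09,"ax":0,"ay":0,"az":0,"jaw":85},{"dx":0,"dy":0,"dz":0.09,"ax":0,"ay":0,"az":0,"jaw":85},{"dx":0,"dy":0,"dz":0.06,"ax":0,"ay":0,"az":0,"jaw":85},{"dx":0,"dy":0,"dz":0.03,"ax":0,"ay":0,"az":0,"jaw":85},{"dx":0,"dy":0,"dz":0.012,"ax":0,"ay":0,"az":0,"jaw":85},{"dx":0,"dy":0,"dz":0,"ax":0,"ay":0,"az":0,"jaw":85},{"dx":0,"dy":0,"dz":0,"ax":0,"ay":0,"az":0,"jaw":50},{"dx":0,"dy":0,"dz":0,"ax":0,"ay":0,"az":0,"jaw":50},{"dx":0,"dy":0,"dz":0,"ax":0,"ay":0,"az":0,"jaw":50},{"dx":0,"dy":0,"dz":0,"ax":0,"ay":0,"az":0,"jaw":50}])

```text
time_s: 20.3
tool_pos: [461.2, 24.7, 1.3]
eef_rot: [[0.0, 1.0, 0.003], [1.0, -0.0, -0.0], [-0.0, 0.003, -1.0]]
force: [-2.5, 1.6, 8.9]
width: 55.0
gripper_force: 62.6
```

move_arm(steps=[{"dx":0,"dy":0,"dz":-0.01,"ax":0,"ay":0,"az":0,"jaw":50},{"dx":0,"dy":0,"dz":-0.03,"ax":0,"ay":0,"az":0,"jaw":50},{"dx":0,"dy":0,"dz":-0.06,"ax":0,"ay":0,"az":0,"jaw":50},{"dx":0,"dy":0,"dz":-0.08,"ax":0,"ay":0,"az":0,"jaw":50},{"dx":0,"dy":0,"dz":-0.08,"ax":0,"ay":0,"az":0,"jaw":50},{"dx":0,"dy":0,"dz":-0.04,"ax":0,"ay":0,"az":0,"jaw":50},{"dx":0,"dy":0,"dz":0,"ax":0,"ay":0,"az":0,"jaw":50},{"dx":0,"dy":0,"dz":0,"ax":0,"ay":0,"az":0,"jaw":50}])

```text
time_s: 21.1
tool_pos: [459.9, 24.6, 149.7]
eef_rot: [[0.0, 1.0, 0.001], [1.0, -0.0, -0.0], [-0.0, 0.001, -1.0]]
force: [-0.9, -0.0, -0.8]
width: 55.2
gripper_force: 63.6
```

Run:
```python
from h import *
from scipy.optimize import least_squares
s=arm.observe();print(s["tool_pos"],s["width"],s["gripper_force"])
c=arm.capture("wrist");K=c["camera_matrix"];T=wristT(c,s);i=c["color"]
t=s["tool_pos"]
x,y=proj(K,T,np.array([[t[0],t[1],t[2]+14]]))[0].astype(int);print(x,y)
hsv=cv2.cvtColor(i,cv2.COLOR_RGB2HSV);m=cv2.inRange(hsv,(15,40,165),(30,200,255));m[:y-110]=0
cs,h=cv2.findContours(m,cv2.RETR_CCOMP,cv2.CHAIN_APPROX_NONE)
k=max(range(len(cs)),key=lambda j:cv2.contourArea(cs[j]));print(cv2.boundingRect(cs[k]))
for C,r in((cs[k],29),(cs[h[0][k][2]],13.5)):
    C=C[:,0,:].astype(float)
    def res(p):return [np.hypot(*(at_z(K,T,u,v,p[2])[:2]-p[:2]))-r for u,v in C]
    q=least_squares(res,[*t[:2],t[2]+15],loss="soft_l1",f_scale=.5);print(q.x-t,np.median(np.abs(res(q.x))))
```

```text
[459.85502322  24.64324441 149.68639674] 55.18921617029898 63.57595659792423
312 323
(240, 250, 150, 138)
[ 0.77955292 -2.04319779  9.39209576] 0.1559127525082964
[ 0.77795283  3.34678785 18.88756364] 0.09681308808914224
```

The roll is held level and centred to within 1 mm. I'll carry it to the post and lower to just above it.

move_arm(steps=[{"dx":0.04,"dy":0.0134,"dz":0,"ax":0,"ay":0,"az":0,"jaw":50},{"dx":0.08,"dy":0.024,"dz":0,"ax":0,"ay":0,"az":0,"jaw":50},{"dx":0.08,"dy":0.024,"dz":0,"ax":0,"ay":0,"az":0,"jaw":50},{"dx":0.08,"dy":0.024,"dz":0,"ax":0,"ay":0,"az":0,"jaw":50},{"dx":0.08,"dy":0.024,"dz":0,"ax":0,"ay":0,"az":0,"jaw":50},{"dx":0.08,"dy":0.024,"dz":0,"ax":0,"ay":0,"az":0,"jaw":50},{"dx":0.06,"dy":0.02,"dz":0,"ax":0,"ay":0,"az":0,"jaw":50},{"dx":0,"dy":0,"dz":0.05,"ax":0,"ay":0,"az":0,"jaw":50},{"dx":0,"dy":0,"dz":0.06,"ax":0,"ay":0,"az":0,"jaw":50},{"dx":0,"dy":0,"dz":0.06,"ax":0,"ay":0,"az":0,"jaw":50},{"dx":0,"dy":0,"dz":0.02,"ax":0,"ay":0,"az":0,"jaw":50},{"dx":0,"dy":0,"dz":0,"ax":0,"ay":0,"az":0,"jaw":50}])

```text
time_s: 22.35
tool_pos: [533.8, 273.6, 50.8]
eef_rot: [[0.0, 1.0, -0.006], [1.0, -0.0, -0.002], [-0.002, -0.006, -1.0]]
force: [0.1, 0.4, -0.9]
width: 54.8
gripper_force: 63.5
```

move_arm(steps=[{"dx":0,"dy":0,"dz":0,"ax":0,"ay":0,"az":0,"jaw":50},{"dx":0,"dy":0,"dz":0.008,"ax":0,"ay":0,"az":0,"jaw":50},{"dx":0,"dy":0,"dz":0.008,"ax":0,"ay":0,"az":0,"jaw":50},{"dx":0,"dy":0,"dz":0.006,"ax":0,"ay":0,"az":0,"jaw":50},{"dx":0,"dy":0,"dz":0,"ax":0,"ay":0,"az":0,"jaw":50},{"dx":0,"dy":0,"dz":0,"ax":0,"ay":0,"az":0,"jaw":50}])

```text
time_s: 22.95
tool_pos: [536.5, 274.7, 43.4]
eef_rot: [[0.0, 1.0, 0.0], [1.0, -0.0, 0.0], [0.0, 0.0, -1.0]]
force: [-0.2, 0.4, 0.1]
width: 55.0
gripper_force: 63.5
```

move_arm(steps=[{"dx":0,"dy":0,"dz":0.01,"ax":0,"ay":0,"az":0,"jaw":50},{"dx":0,"dy":0,"dz":0.01,"ax":0,"ay":0,"az":0,"jaw":50},{"dx":0,"dy":0,"dz":0.006,"ax":0,"ay":0,"az":0,"jaw":50},{"dx":0,"dy":0,"dz":0,"ax":0,"ay":0,"az":0,"jaw":50},{"dx":0,"dy":0,"dz":0,"ax":0,"ay":0,"az":0,"jaw":50}])

```text
time_s: 23.45
tool_pos: [536.4, 274.7, 31.4]
eef_rot: [[0.0, 1.0, -0.0], [1.0, -0.0, -0.0], [-0.0, -0.0, -1.0]]
force: [-4.8, -2.1, 10.5]
width: 54.9
gripper_force: 64.7
```

Seated (10 N). Releasing and rising, then checking numerically.

move_arm(steps=[{"dx":0,"dy":0,"dz":0,"ax":0,"ay":0,"az":0,"jaw":85},{"dx":0,"dy":0,"dz":0,"ax":0,"ay":0,"az":0,"jaw":85},{"dx":0,"dy":0,"dz":0,"ax":0,"ay":0,"az":0,"jaw":85},{"dx":0,"dy":0,"dz":0,"ax":0,"ay":0,"az":0,"jaw":85},{"dx":0,"dy":0,"dz":-0.03,"ax":0,"ay":0,"az":0,"jaw":85},{"dx":0,"dy":0,"dz":-0.07,"ax":0,"ay":0,"az":0,"jaw":85},{"dx":0,"dy":0,"dz":-0.09,"ax":0,"ay":0,"az":0,"jaw":85},{"dx":0,"dy":0,"dz":-0.09,"ax":0,"ay":0,"az":0,"jaw":85},{"dx":0,"dy":0,"dz":-0.09,"ax":0,"ay":0,"az":0,"jaw":85},{"dx":0,"dy":0,"dz":-0.02,"ax":0,"ay":0,"az":0,"jaw":85},{"dx":0,"dy":0,"dz":0,"ax":0,"ay":0,"az":0,"jaw":85},{"dx":0,"dy":0,"dz":0,"ax":0,"ay":0,"az":0,"jaw":85}])

```text
time_s: 24.65
tool_pos: [535.9, 274.5, 224.6]
eef_rot: [[0.0, 1.0, -0.001], [1.0, -0.0, -0.0], [-0.0, -0.001, -1.0]]
force: [1.0, 0.4, -0.5]
width: 85.3
gripper_force: 0.0
```

Run:
```python
from h import *
s=arm.observe();print(s["tool_pos"],s["width"],s["force"])
c=arm.capture("wrist");K=c["camera_matrix"];T=wristT(c,s)
hsv=cv2.cvtColor(c["color"],cv2.COLOR_RGB2HSV)
m=cv2.inRange(hsv,(15,40,60),(30,200,255));k=np.zeros_like(m);k[130:300,240:390]=m[130:300,240:390]
b=blob(c["color"],(15,40,60),(30,200,255),(240,130,390,300));print("stack",b.min(0),b.max(0))
print("tall alone",fit_cyl(K,T,b,34,4,30))
a=np.linspace(0,6.28,60)
for z,r in((46,29),(30,34),(64,29)):
    p=proj(K,T,np.c_[536.2+r*np.cos(a),274.6+r*np.sin(a),0*a+z]);print(z,p.min(0).round(1),p.max(0).round(1))
d=arm.capture("side");K,T=d["camera_matrix"],d["camera_from_world"]
b=blob(d["color"],(15,40,60),(30,200,255),(265,325,345,390));print("side",b.min(0),b.max(0))
for z,r in((46,29),(30,34),(4,34),(56,29)):
    p=proj(K,T,np.c_[536.2+r*np.cos(a),274.6+r*np.sin(a),0*a+z]);print(z,p.min(0).round(1),p.max(0).round(1))
```

```text
[535.91730793 274.47375817 224.63557745] 85.28815655082025 [ 0.98814179  0.35096772 -0.5168271 ]
stack [277. 162.] [352. 239.]
tall alone (array([536.55857018, 273.90959457]), np.float64(0.7739726595002357))
46 [279.8 172.1] [348.8 239.6]
30 [275.7 163.6] [353.  239.5]
64 [277.8 175.3] [350.7 246.3]
side [288. 340.] [323. 372.]
46 [289.7 338.3] [320.6 359.7]
30 [287.4 342.9] [323.4 368.1]
4 [288.1 352.9] [323.7 378.4]
56 [289.4 334.3] [320.5 355.6]
```

Run:
```python
from h import *
d=arm.capture("side");m=cv2.inRange(cv2.cvtColor(d["color"],cv2.COLOR_RGB2HSV),(15,40,120),(30,150,255))
left=m[278:302,343:376].sum()/255;print("beige left at flat spot",left)
K,T=d["camera_matrix"],d["camera_from_world"]
print("knob",fit_cyl(K,T,blob(d["color"],(8,90,60),(22,255,255),(298,205,385,250)),110,0,4))
if left<20: print(arm.job_done())
```

```text
beige left at flat spot 0.0
knob (array([ 545.92385839, -279.42530252]), np.float64(1.5903139184040052))
the job is handed in; nothing more can be done
None
```

The job is handed in: the lid lies on the cardboard disc, knob up, and both rolls are over the post in the tin, the tall one below and the flat one on it. The final seating was checked from contact force and image measurements; the hand-in returned no verdict.

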